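Sort a stray engine valve with sprung tongs

TASK

In the small divided box, a bright-stemmed engine valve has strayed in beside a dark-stemmed one. Without touching it with the gripper itself, take it by the stem with the sprung tongs and stand it upright in the empty green-lined white tray, lowering it to the lining rather than dropping it. Then lay the tongs flat on the bench again and let go; leave the dark-stemmed valve standing where it is.

Things in the scene. Friction and masses are not known exactly. Their poses are not given: they have to be found in the camera images.
- tongs: Sprung tongs, 115 g, lying flat; x to the jaws, y the squeeze, z up. Origin: underside, midway between the blue grip plates (34 long, 36 high, outer faces 58 apart open): grip across both from above. Rubber jaws at x +90, z 10 to 26, 24 long, gap 44 open. Plate width 53: jaw gap 33, held open; 41: pinches a 7 mm stem; 38.5: shut. Spring 8 to 12 N per plate opens it. Hinge pin at x -75.
- bright_valve: Valve to move: loose, 50 g, 100 mm tall, head down, bright steel stem. Flat round head 32 across at the bottom, plain 7 mm round stem from 24 mm up. Origin: centre of the head's underside; z up the stem. Stands on grey foam, 15 mm above the bench, in a fixed low white box, 90 by 190, walls 26 high.
- dark_valve: Same valve with a black stem, in the same box, about 90 mm to the left or right of the bright one. Origin and axes alike. Leave it alone.
- tray: Fixed white tray lined with green foam, empty: 100 by 100 mm outside, walls 5 thick and 26 high, lining 15 above the bench. Origin: centre of the underside at bench level; x, y along the sides, z up. A similar tray, grey-lined and full of coil springs (to 58 mm above the bench), is not the one.
Things that resemble listed ones, but are neither listed nor needed, are in the scene too. Leave any red look-alike of the tray alone. What is shaped like the tongs but orange is not meant.

How it is judged (in metres and radians):
On the way, in this order (a step that is already met when the one before it is completed fails the run):
1. the bright valve hangs in the tongs, lifted at least 25 mm off the foam (height (world z) of bright_valve above 0.04 m and contact force between tongs and bright_valve above 0.3 N), for 0.2 s.
2. the bright valve stands upright in the green-lined tray, released by the tongs (x of bright_valve in the frame of tray between -0.032 and 0.032 m and y of bright_valve in the frame of tray between -0.032 and 0.032 m and z of bright_valve in the frame of tray between 0.01 and 0.021 m and angle between bright_valve's own z axis and vertical below 0.17 rad and contact force between tongs and bright_valve below 0.05 N and linear speed of bright_valve below 0.02 m/s), for 0.2 s.
At the end, for the whole second after the job is handed in: The bright valve stands within 10 degrees of upright on the tray's green lining (anywhere inside its walls), at rest and free of the tongs; the tongs lie flat on the bench (within 8 mm of bench level and 10 degrees of flat, anywhere), at rest and let go (all of step 2 and height (world z) of tongs between -0.008 and 0.008 m and angle between tongs's own z axis and vertical below 0.17 rad and linear speed of tongs below 0.02 m/s); the robot touches nothing.
It fails at once if the gripper itself touches the bright valve (contact force between the fingers and bright_valve above 0.5 N).
It fails at once if the dark valve is shifted by more than 15 mm or tipped over (distance of dark_valve from where it was at the start of the episode above 0.015 m or angle between dark_valve's own z axis and vertical above 0.35 rad).
It fails at once if the bright valve is let go over the tray with its head more than 15 mm above the lining (x of bright_valve in the frame of tray between -0.05 and 0.05 m and y of bright_valve in the frame of tray between -0.05 and 0.05 m and z of bright_valve in the frame of tray above 0.03 m and contact force between tongs and bright_valve below 0.001 N).
It also fails if it takes over 58 s, if anything falls off the work surface, if the arm or the gripper's body presses on something with over 40 N, if the wrist force passes 120 N, or if a joint passes its speed limit or range.

ROBOT

A 6-joint arm with a two-finger parallel gripper is mounted at the origin on the work surface. World frame = base frame: x ahead of the robot, y to its left, z up, the work surface at z = 0. Lengths are in mm, angles in rad, forces in N, time in s.
With the tool pointing down it reaches from about 400 to 925 mm from the base axis. Payload 12.5 kg.
Tool frame: the origin (TCP) lies on the centre line of the jaws, within the pads' length; the fingertips stand 19 mm ahead of it and the grasp point (between the pads) is the TCP; y points along the fingers, x is the direction in which the jaws open and shut, and the axes are right-handed (so a half turn about y gives the same grasp; the last joint's range is limited). The gripper opens to 95 mm and grips with 3 to 60 N. Pads are 20 mm wide; open, the fingers measure 119 mm over their backs; the gripper's body (75 mm by 180 mm) begins 59 mm behind the grasp point.
Start: joints at [-1.291, 0.491, 1.559, -0, 1.092, -0.106], TCP at [235.211, -579.069, 233.661] pointing down, gripper open.
Joint ranges: [-3.1, 3.1], [-0.84, 2.19], [0.05, 2.79], [-1.13, 4.28], [0.06, 2.93], [-2.69, 2.69]. Speed limits (rad/s): [2.22, 2.22, 2.79, 3.14, 3.14, 3.14].

INTERFACE

Orientations are given as [roll, pitch, yaw] about the fixed x, y, z axes, in that order (R = Rz(yaw) Ry(pitch) Rx(roll)).
In Python, from cell import env gives the robot as it stands. The module is installed in compiled form; this text tells all that it offers.
- The arm moves only by the tool move_arm, never from a script. Its argument "rows" is a list of rows, each an object of numbers: "tx", "ty", "tz": the shift along the tool's x, y, z in cm; "rx", "ry", "rz": the turn, a rotation vector about the tool's x, y, z in rad; "grip": the opening in per cent of the stroke, from 0 (shut) to 100 (fully open). In form: [{"tx": .., "ty": .., "tz": .., "rx": .., "ry": .., "rz": .., "grip": ..}, ...]. A call has 1 to 10 rows; each row shifts and turns the commanded pose from where the row before left it, along the tool's axes as they then stand; what a row does not reach is not made up. A row lasts 1/12 s, in which the tool goes at most 41.7 mm and 7.16 degrees, less where a joint would pass 70% of its speed; a pose out of reach is approached as far as the arm can. A call is refused whole if a number of a shift passes 4.17 or a number of a turn 0.125, either way. A call with a gripper value outside its range is refused whole. The fingers move at their own pace and stop on an object; the grip force is fixed at half the most. Time passes only in rows, so rows that do not move let the fingers close. It gives the time, the measured TCP pose, the force and the opening at its end, in the units of the state.
- env.state(): the state, without advancing time (a new reading comes with each control period).
- env.read_camera(name): name is "scene" or "top" or "wrist"; returns (picture, depth): 400x640x3 uint8, blue, green, red; 400x640 float32, mm along the optical axis (not along the pixel's ray), 0 where there is no reading.
- env.calibration(name): a dict with "vertical_fov" (degrees; the focal length in pixels is half the picture's height over the tangent of half this angle, whatever the lens; pixels are square), "cx", "cy" (the principal point, pixels), "eye" and "rotation" of the camera in the world. Camera axes: x right, y up, looking along -z (the intrinsics and any distortion apply to the point x, -y, -z); pixel columns grow to the right and rows downward; lengths in mm; the calibration is good to about 2 mm. A picture is of the moment at which its call begins: read the wrist's pose just before it. calibration takes no time and is no camera call; for the wrist camera it gives the pose at the moment of the call.
- env.job_done(): hands the job in, once; it reports no verdict.
The state is a dict: "t": time; "joints": joint angles; "qvel": joint speeds; "tau": joint torques, N m; "eef_pos": TCP position; "tcp_rot": TCP orientation; "ft_force": force on the tool from outside, world axes, zero at the start; "moment": the same for the moment, N m; "opening": opening from 0.0 (shut) to 1.0 (fully open).
Only numpy, scipy, OpenCV 4.12 (cv2) and the standard library are available. Lean on these libraries where they do the work, as an engineer would, in place of code of your own. Each camera call takes 0.05 s, during which the arm holds its last target.

## Working session

There is one attempt and no reset: what is moved stays moved. The work goes in short steps, Python scripts to look and compute and a tool call to move; the robot and the scene stay as the last step left them, time stands still between calls to the robot, and variables do not carry over. Pictures are saved under pics/ and viewed, and the job is handed in when it is done.

Besides the shell and the picture viewer there is one more tool, called after "Request:" by a JSON object that holds its "method" and its "body", one argument or row to a line. move_arm: Moves the arm, as the interface text tells. Its arguments: {"type":"object","properties":{"rows":{"type":"array"}},"required":["rows"]}

```bash
mkdir -p pics; python3 - <<'E'
from cell import env
import cv2,numpy as np
print(env.state())
for n in ("scene","top","wrist"):
    print(n,env.calibration(n))
for n in ("scene","top"):
    p,d=env.read_camera(n); cv2.imwrite(f"pics/{n}0.png",p); np.save(f"{n}0.npy",d)
E
```

```text
{'t': 0.0, 'joints': array([-1.29062826e+00,  4.91522234e-01,  1.55947172e+00, -3.11603376e-06,
        1.09170756e+00, -1.05591931e-01]), 'qvel': array([ 0.00211796, -0.00085345, -0.00058423, -0.00051879,  0.00153564,
       -0.00159291]), 'tau': array([ 7.32017197e-04, -6.12649083e+01, -2.58176905e+01,  6.92149415e-02,
        4.82553360e-02, -8.82494487e-05]), 'eef_pos': array([ 235.12381583, -578.83131487,  233.07726255]), 'tcp_rot': array([-1.57068221e+00,  1.10297044e-03, -1.18503482e+00]), 'ft_force': array([ 0.49366504, -0.54239333, -0.66116452]), 'moment': array([-0.00980307, -0.003874  , -0.01697419]), 'opening': 1.002833867899668}
scene {'vertical_fov': 45.760930907492586, 'cx': 317.6760720457025, 'cy': 200.99501702303604, 'eye': array([ 888.03273029, -554.31233856,  933.63016104]), 'rotation': array([0.61826028, 0.00751123, 0.50929855])}
top {'vertical_fov': 52.96876722437061, 'cx': 320.83372200604094, 'cy': 195.8149888941651, 'eye': array([397.17986509,   8.38897566, 876.79273961]), 'rotation': array([ 0.16868981,  0.00259143, -1.59666428])}
wrist {'vertical_fov': 58.44258127678597, 'cx': 315.98797400107946, 'cy': 202.25263164580258, 'eye': array([ 312.07325673, -548.4835787 ,  383.59046579]), 'rotation': array([-2.95848533e-01,  5.90975545e-04, -1.18522667e+00])}
```

View pics/scene0.png

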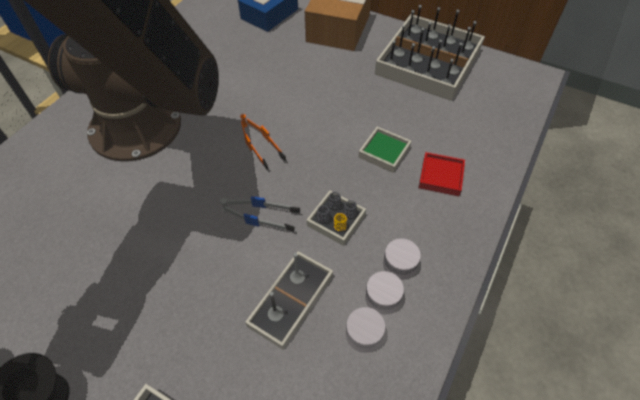

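View pics/top0.png

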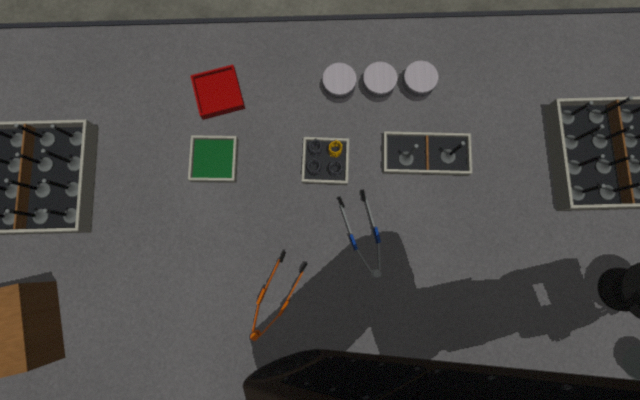

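```bash
cat > h.py <<'E'
from cell import env
import cv2,numpy as np
from scipy.spatial.transform import Rotation as Ro
def cam(n,c=None):
    c=c or env.calibration(n); f=200/np.tan(np.radians(c['vertical_fov'])/2)
    return c,f,Ro.from_euler('xyz',c['rotation']).as_matrix()
def ray(n,uv,z,c=None):
    c,f,R=cam(n,c); uv=np.atleast_2d(np.float64(uv))
    d=np.c_[(uv[:,0]-c['cx'])/f,-(uv[:,1]-c['cy'])/f,-np.ones(len(uv))]@R.T
    s=(z-c['eye'][2])/d[:,2]
    return c['eye']+d*s[:,None]
def proj(n,P,c=None):
    c,f,R=cam(n,c); p=(np.atleast_2d(P)-c['eye'])@R
    return np.c_[c['cx']+f*p[:,0]/-p[:,2], c['cy']-f*p[:,1]/-p[:,2]]
def cloud(n,d,c=None):
    c,f,R=cam(n,c); v,u=np.mgrid[:400,:640]
    return np.stack([(u-c['cx'])/f*d,-(v-c['cy'])/f*d,-d],-1)@R.T+c['eye']
E
python3 - <<'E'
from h import *
a=cv2.imread('pics/scene0.png');b=cv2.imread('pics/top0.png')
A=cv2.resize(a[180:350,210:410],None,fx=3.5,fy=3.5,interpolation=cv2.INTER_CUBIC)
B=cv2.resize(b[110:290,290:490],None,fx=3.3,fy=3.3,interpolation=cv2.INTER_CUBIC)
cv2.imwrite('pics/ca.png',A);cv2.imwrite('pics/cb.png',B)
for n,im in (("scene",a),("top",b)):
    hsv=cv2.cvtColor(im,cv2.COLOR_BGR2HSV)
    for nm,lo,hi in (("blue",(105,120,60),(125,255,255)),("green",(50,120,50),(80,255,255))):
        m=cv2.inRange(hsv,lo,hi)
        k,l,s,ce=cv2.connectedComponentsWithStats(m)
        for i in range(1,k):
            if s[i,4]>25: print(n,nm,s[i],ce[i],ray(n,ce[i],36 if nm=="blue" else 15)[0].round(1))
    print(n,proj(n,[[0,0,0]]))
d=np.load('top0.npy');C=cloud('top',d); print(C[250,440],C[158,212],C[240,352:356],C[234,375:379])
E
```

```text
scene blue [  0   0  26  37 210] [11.86666667 19.06190476] [-643.5  152.2   36. ]
scene blue [239   0  45  14 312] [261.36538462   4.92948718] [ 21.2 603.1  36. ]
scene blue [ 31   9  30  36 207] [46.09661836 27.43961353] [-510.8  173.3   36. ]
scene blue [252 197  12  10  93] [257.48387097 200.92473118] [448.1 -67.6  36. ]
scene blue [245 214  13  11  96] [251.04166667 219.        ] [ 463.  -116.8   36. ]
scene green [365 133  40  30 664] [384.875      147.05421687] [632.1 246.1  15. ]
scene [[135.46286929 126.40776527]]
top blue [374 227   7  16  43] [377.02325581 234.        ] [ 456.4 -108.4   36. ]
top blue [350 234   8  16  47] [353.17021277 241.4893617 ] [442.1 -58.   36. ]
top green [ 193  140   40   37 1403] [212.48467569 158.06200998] [635.1 244.5  15. ]
top [[331.36697653 466.7505228 ]]
[ 420.7590069  -247.40440144    1.85448594] [634.61205    244.98298762  17.26018979] [[444.99213724 -55.35361291  40.36241019]
 [445.09067189 -57.63706423  37.69161606]
 [445.04577663 -59.7301002   37.52963846]
 [447.00694929 -64.76933917   2.1538255 ]] [[ 456.97481634 -105.17839231   28.84031301]
 [ 456.23537086 -105.95942184   38.55667875]
 [ 456.39383607 -108.46156736   35.53422879]
 [ 456.12232064 -110.11501059   38.62062355]]
```

View pics/ca.png

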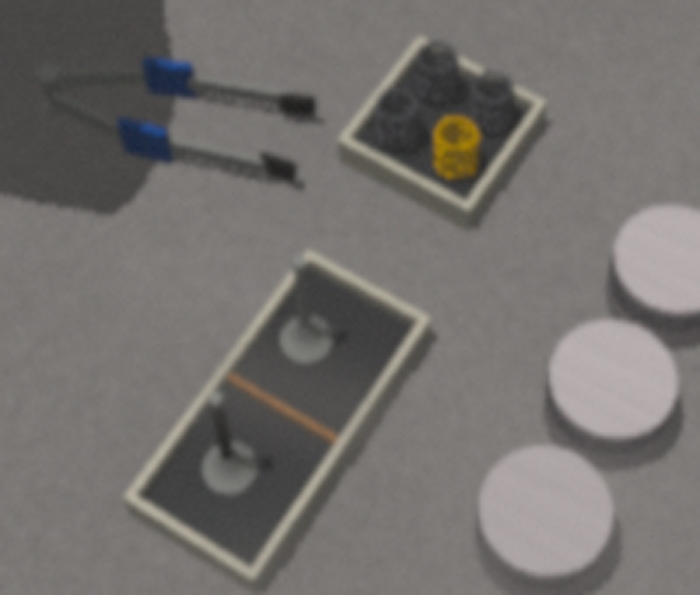

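View pics/cb.png

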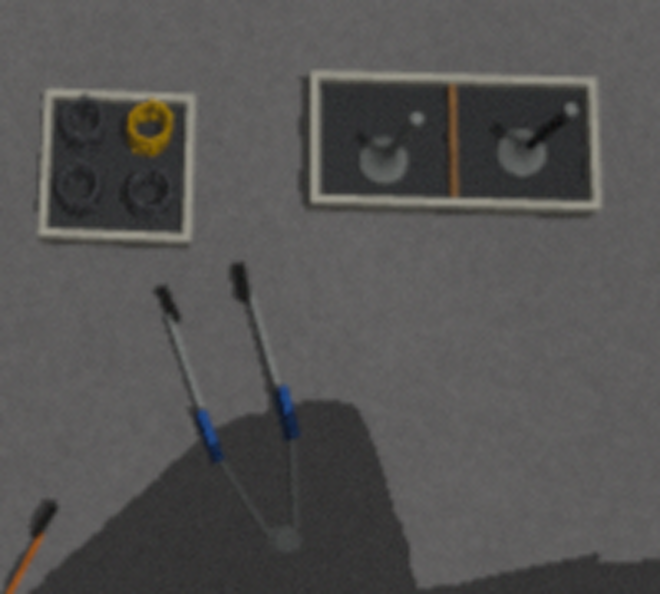

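```bash
python3 - <<'E'
from h import *
# stem tips/heads from crops
T=lambda p:(290+(p[0]+.5)/3.3-.5,110+(p[1]+.5)/3.3-.5); S=lambda p:(210+(p[0]+.5)/3.5-.5,180+(p[1]+.5)/3.5-.5)
print("bright tip top",ray('top',T((417,118)),115),"scene",ray('scene',S((299,264)),115))
print("bright head top",ray('top',T((384,160)),18),"scene",ray('scene',S((306,340)),18))
print("dark tip",ray('top',T((571,108)),115),ray('scene',S((216,397)),115),"head",ray('top',T((521,153)),18))
print("hinge",ray('top',T((286,540)),15),ray('scene',S((48,75)),15))
print("jaws",ray('top',T((240,283)),26),ray('top',T((168,304)),26), ray('scene',S((298,106)),26),ray('scene',S((280,166)),26))
# tray via wall outline
b=cv2.imread('pics/top0.png');hsv=cv2.cvtColor(b,cv2.COLOR_BGR2HSV)
m=cv2.inRange(hsv,(50,120,50),(80,255,255));r=cv2.minAreaRect(cv2.findNonZero(m));P=ray('top',cv2.boxPoints(r),15);print(P,P.mean(0))
# box corners
print(ray('top',[T((313,73)),T((597,78)),T((600,208)),T((310,205))],26))
E
```

```text
bright tip top [[ 622.49300044 -182.64950472  115.        ]] scene [[ 623.39267635 -183.97260394  115.        ]]
bright head top [[ 622.73003886 -183.04526158   18.        ]] scene [[ 622.62576582 -183.15241533   18.        ]]
dark tip [[ 626.22006994 -274.79997599  115.        ]] [[ 625.83770551 -274.48755665  115.        ]] head [[ 625.11626981 -274.82605649   18.        ]]
hinge [[ 375.29165046 -105.79902299   15.        ]] [[366.71211574 -95.90798141  15.        ]]
jaws [[540.62134121 -82.46112263  26.        ]] [[528.0182484 -35.1060116  26.       ]] [[533.19932307 -41.82504902  26.        ]] [[547.06035111 -87.82842157  26.        ]]
[[677.82961684 288.85471754  15.        ]
 [675.50468401 201.76359676  15.        ]
 [593.25219246 200.83485531  15.        ]
 [595.52007989 286.58310964  15.        ]] [635.5266433  244.50906981  15.        ]
[[ 681.85287446 -137.46570227   26.        ]
 [ 673.29466379 -327.01797387   26.        ]
 [ 584.37566375 -321.11539165   26.        ]
 [ 591.43786328 -130.74129073   26.        ]]
```

Request:
{"method": "move_arm", "body": {
  "rows": [
    {"ry": 0.107},
    {"tx": -2.6, "tz": 2.1},
    {"tx": -2.6, "tz": 2.1},
    {"tx": -2.6, "tz": 2.1},
    {"tx": -2.6, "tz": 2.1},
    {"tx": -2.6, "tz": 2.1},
    {"tx": -2.6, "tz": 2.1},
    {"tx": -2.6, "tz": 2.1},
    {"tx": -2.6, "tz": 2.1},
    {"tx": -2.6, "tz": 2.1}
  ]
}}

```text
validation failed for argument at $.ro...
```

Request:
{"method": "move_arm", "body": {
  "rows": [
    {"tx": -2.6, "tz": 2.1},
    {"tx": -2.6, "tz": 2.1},
    {"tx": -2.6, "tz": 2.1},
    {"tx": -2.6, "tz": 2.1},
    {"tx": -2.6, "tz": 2.1},
    {"tx": -2.6, "tz": 2.1},
    {},
    {},
    {}
  ]
}}

```text
validation failed for argument at $.ro...
```

```bash
cat > go.py <<'E'
from h import *
def delta(T,phi):
    s=env.state(); R=Ro.from_euler('xyz',s['tcp_rot']).as_matrix()
    f=R[:,2]; h=np.arctan2(f[1],f[0])
    print('t',s['t'],'tcp',s['eef_pos'].round(1),'rot',s['tcp_rot'].round(4),'heading',h.round(4),'open mm',round(s['opening']*95,2),'F',s['ft_force'].round(2))
    print('ry needed',round(h-phi,4),'tool delta cm (current axes)',(R.T@(np.array(T)-s['eef_pos'])/10).round(3))
E
python3 - <<'E'
from go import *
c=env.calibration('wrist');p,d=env.read_camera('wrist');cv2.imwrite('pics/w1.png',p)
delta((449.3,-83.2,25),.279)
hsv=cv2.cvtColor(p,cv2.COLOR_BGR2HSV);m=cv2.inRange(hsv,(105,120,50),(125,255,255))
k,l,s,ce=cv2.connectedComponentsWithStats(m)
C=cloud('wrist',d,c)
for i in range(1,k):
    if s[i,4]>60:
        q=C[(l==i)&(d>0)];q=q[q[:,2]>32]
        print(s[i],ce[i],ray('wrist',ce[i],36,c),len(q),q.mean(0) if len(q) else '', cv2.fitLine(q[:,:2].astype(np.float32),2,0,.01,.01).ravel() if len(q)>5 else '')
E
```

```text
t 0.15 tcp [ 235.2 -578.9  233.2] rot [-1.5707e+00  8.0000e-04 -1.1850e+00] heading 0.3858 open mm 95.12 F [0.73 0.46 0.06]
ry needed 0.1068 tool delta cm (current axes) [-37.851  20.855  38.492]
```

View pics/w1.png

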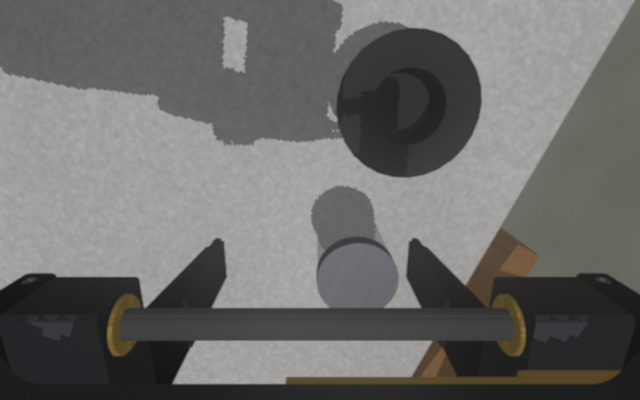

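```bash
python3 - <<'E'
from go import *
c=env.calibration('wrist');p,d=env.read_camera('wrist');C=cloud('wrist',d,c)
print(C[275,355],C[100,360],C[100,410],C[150,400])
E
```

```text
[ 184.60947618 -636.80946121  104.48567463] [ 320.46020523 -582.77683915   88.13314591] [ 338.37033255 -628.6320543    50.60213417] [ 296.55333312 -629.88179694   87.5669805 ]
```

Request:
{"method": "move_arm", "body": {
  "rows": [
    {"tx": 0, "ty": 0, "tz": 0, "rx": 0, "ry": 0.107, "rz": 0, "grip": 100}
  ]
}}

```text
t: 0.28
eef_pos: [235.2, -579.0, 233.4]
tcp_rot: [-1.571, 0.0, -1.29]
ft_force: [0.0, 0.4, -0.3]
opening: 1.003
```

Obstacles below are at ≤105 mm, clear of the fingertips at 214 mm. Travel.

Request:
{"method": "move_arm", "body": {
  "rows": [
    {"tx": -2.6, "ty": 0, "tz": 2.1, "rx": 0, "ry": 0, "rz": 0, "grip": 100},
    {"tx": -2.6, "ty": 0, "tz": 2.1, "rx": 0, "ry": 0, "rz": 0, "grip": 100},
    {"tx": -2.6, "ty": 0, "tz": 2.1, "rx": 0, "ry": 0, "rz": 0, "grip": 100},
    {"tx": -2.6, "ty": 0, "tz": 2.1, "rx": 0, "ry": 0, "rz": 0, "grip": 100},
    {"tx": -2.6, "ty": 0, "tz": 2.1, "rx": 0, "ry": 0, "rz": 0, "grip": 100},
    {"tx": -2.6, "ty": 0, "tz": 2.1, "rx": 0, "ry": 0, "rz": 0, "grip": 100},
    {"tx": -2.6, "ty": 0, "tz": 2.1, "rx": 0, "ry": 0, "rz": 0, "grip": 100},
    {"tx": -2.6, "ty": 0, "tz": 2.1, "rx": 0, "ry": 0, "rz": 0, "grip": 100}
  ]
}}

```text
t: 0.95
eef_pos: [339.7, -331.3, 233.6]
tcp_rot: [-1.571, -0.0, -1.292]
ft_force: [0.8, -0.3, 0.9]
opening: 0.999
```

Request:
{"method": "move_arm", "body": {
  "rows": [
    {"tx": -2.6, "ty": 0, "tz": 2.1, "rx": 0, "ry": 0, "rz": 0, "grip": 100},
    {"tx": -2.6, "ty": 0, "tz": 2.1, "rx": 0, "ry": 0, "rz": 0, "grip": 100},
    {"tx": -2.6, "ty": 0, "tz": 2.1, "rx": 0, "ry": 0, "rz": 0, "grip": 100},
    {"tx": -2.6, "ty": 0, "tz": 2.1, "rx": 0, "ry": 0, "rz": 0, "grip": 100},
    {"tx": -2.6, "ty": 0, "tz": 2.1, "rx": 0, "ry": 0, "rz": 0, "grip": 100},
    {"tx": -2.6, "ty": 0, "tz": 2.1, "rx": 0, "ry": 0, "rz": 0, "grip": 100},
    {"tx": -2.6, "ty": 0, "tz": 2.1, "rx": 0, "ry": 0, "rz": 0, "grip": 100},
    {"tx": 0, "ty": 0, "tz": 0, "rx": 0, "ry": 0, "rz": 0, "grip": 100},
    {"tx": 0, "ty": 0, "tz": 0, "rx": 0, "ry": 0, "rz": 0, "grip": 100},
    {"tx": 0, "ty": 0, "tz": 0, "rx": 0, "ry": 0, "rz": 0, "grip": 100}
  ]
}}

```text
t: 1.78
eef_pos: [430.6, -117.6, 233.6]
tcp_rot: [-1.571, -0.0, -1.291]
ft_force: [-0.9, 0.4, 1.0]
opening: 0.996
```

```bash
cat > lookw.py <<'E'
from go import *
import sys
c=env.calibration('wrist');p,d=env.read_camera('wrist');cv2.imwrite(sys.argv[1],p)
hsv=cv2.cvtColor(p,cv2.COLOR_BGR2HSV);m=cv2.inRange(hsv,(105,120,40),(125,255,255))
k,l,s,ce=cv2.connectedComponentsWithStats(m)
C=cloud('wrist',d,c)
for i in range(1,k):
    if s[i,4]>60:
        q=C[(l==i)&(d>0)];z=np.percentile(q[:,2],95);q=q[q[:,2]>z-6]
        print(s[i],ce[i].round(1),ray('wrist',ce[i],36,c).round(1),len(q),z,q.mean(0).round(1), cv2.fitLine(q[:,:2].astype(np.float32),2,0,.01,.01).ravel())
E
python3 lookw.py pics/w2.png; python3 -c "
from go import *
delta((449.3,-83.2,25),.279)"
```

```text
[258 134   9  34 197] [262.3 150.1] [[445.  -59.9  36. ]] 178 36.5788239018555 [444.2 -59.7  35.2] [ 9.4522476e-01  3.2642025e-01  4.4423956e+02 -5.9704494e+01]
[311 135   8  34 153] [314.7 152.6] [[ 456.8 -109.6   36. ]] 153 36.82002981442446 [ 456.7 -109.7   35.5] [ 9.8078465e-01  1.9509339e-01  4.5665424e+02 -1.0966813e+02]
t 1.8333 tcp [ 430.5 -118.1  233.6] rot [-1.5709e+00 -2.0000e-04 -1.2924e+00] heading 0.2783 open mm 94.89 F [ 0.1   0.07 -0.01]
ry needed -0.0007 tool delta cm (current axes) [-2.839 20.859  2.765]
```

View pics/w2.png

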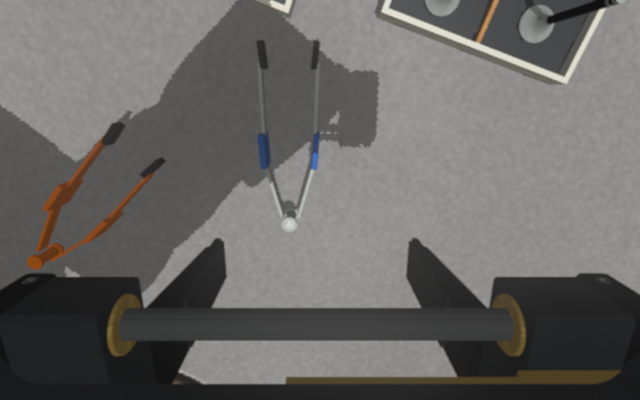

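Request:
{"method": "move_arm", "body": {
  "rows": [
    {"tx": -2.75, "ty": 0, "tz": 2.8, "rx": 0, "ry": 0.013, "rz": 0, "grip": 100},
    {"tx": 0, "ty": 4, "tz": 0, "rx": 0, "ry": 0, "rz": 0, "grip": 100},
    {"tx": 0, "ty": 4, "tz": 0, "rx": 0, "ry": 0, "rz": 0, "grip": 100},
    {"tx": 0, "ty": 3.5, "tz": 0, "rx": 0, "ry": 0, "rz": 0, "grip": 100},
    {"tx": 0, "ty": 2.5, "tz": 0, "rx": 0, "ry": 0, "rz": 0, "grip": 100},
    {"tx": 0, "ty": 0, "tz": 0, "rx": 0, "ry": 0, "rz": 0, "grip": 100},
    {"tx": 0, "ty": 0, "tz": 0, "rx": 0, "ry": 0, "rz": 0, "grip": 100},
    {"tx": 0, "ty": 0, "tz": 0, "rx": 0, "ry": 0, "rz": 0, "grip": 100}
  ]
}}

```text
t: 2.5
eef_pos: [450.6, -84.2, 94.8]
tcp_rot: [-1.57, -0.001, -1.306]
ft_force: [0.3, 0.6, 0.3]
opening: 1.001
```

```bash
python3 lookw.py pics/w3.png; python3 -c "
from go import *
delta((450.3,-84.3,25),.265)"
```

```text
[268 201  13  54 446] [274. 228.] [[446.1 -59.1  36. ]] 428 36.21880898598236 [445.  -59.2  35.1] [ 9.4477195e-01  3.2772857e-01  4.4496570e+02 -5.9245667e+01]
[350 205  14  51 424] [355.9 230.4] [[ 457.9 -109.    36. ]] 421 36.4629349903762 [ 457.6 -109.2   35.4] [ 9.7893512e-01  2.0417163e-01  4.5759875e+02 -1.0915013e+02]
t 2.55 tcp [450.7 -84.1  95.2] rot [-1.5688e+00 -1.4000e-03 -1.3060e+00] heading 0.2648 open mm 94.88 F [0.07 0.37 0.86]
ry needed -0.0002 tool delta cm (current axes) [-1.000e-03  7.015e+00 -6.100e-02]
```

View pics/w3.png

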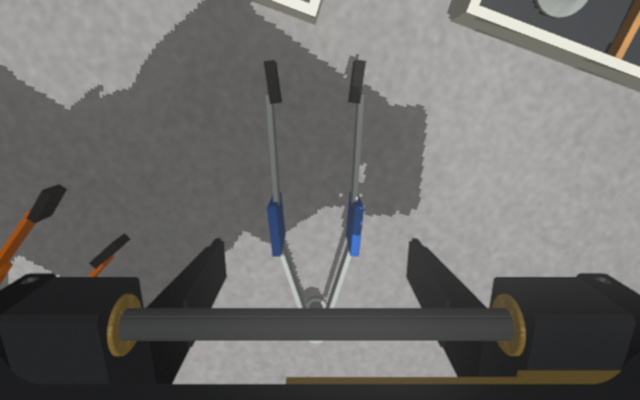

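Request:
{"method": "move_arm", "body": {
  "rows": [
    {"tx": 0, "ty": 3, "tz": 0.05, "rx": 0, "ry": 0, "rz": 0, "grip": 100},
    {"tx": 0, "ty": 2.5, "tz": 0, "rx": 0, "ry": 0, "rz": 0, "grip": 100},
    {"tx": 0, "ty": 1.5, "tz": 0, "rx": 0, "ry": 0, "rz": 0, "grip": 100},
    {"tx": 0, "ty": 0, "tz": 0, "rx": 0, "ry": 0, "rz": 0, "grip": 80},
    {"tx": 0, "ty": 0, "tz": 0, "rx": 0, "ry": 0, "rz": 0, "grip": 65},
    {"tx": 0, "ty": 0, "tz": 0, "rx": 0, "ry": 0, "rz": 0, "grip": 60},
    {"tx": 0, "ty": 0, "tz": 0, "rx": 0, "ry": 0, "rz": 0, "grip": 55},
    {"tx": 0, "ty": 0, "tz": 0, "rx": 0, "ry": 0, "rz": 0, "grip": 55},
    {"tx": 0, "ty": 0, "tz": 0, "rx": 0, "ry": 0, "rz": 0, "grip": 55},
    {"tx": 0, "ty": 0, "tz": 0, "rx": 0, "ry": 0, "rz": 0, "grip": 55}
  ]
}}

```text
t: 3.38
eef_pos: [451.0, -83.3, 24.4]
tcp_rot: [-1.569, -0.001, -1.305]
ft_force: [0.3, 0.2, 8.7]
opening: 0.584
```

Request:
{"method": "move_arm", "body": {
  "rows": [
    {"tx": 0, "ty": 0, "tz": 0, "rx": 0, "ry": 0, "rz": 0, "grip": 55},
    {"tx": 0, "ty": 0, "tz": 0, "rx": 0, "ry": 0, "rz": 0, "grip": 55}
  ]
}}

```text
t: 3.55
eef_pos: [451.1, -83.4, 24.4]
tcp_rot: [-1.569, -0.001, -1.305]
ft_force: [1.1, -0.0, 9.6]
opening: 0.553
```

Request:
{"method": "move_arm", "body": {
  "rows": [
    {"tx": 0, "ty": -0.5, "tz": 0, "rx": 0, "ry": 0, "rz": 0, "grip": 55},
    {"tx": 0, "ty": -1, "tz": 0, "rx": 0, "ry": 0, "rz": 0, "grip": 55},
    {"tx": 0, "ty": -1.5, "tz": 0, "rx": 0, "ry": 0, "rz": 0, "grip": 55},
    {"tx": 0, "ty": -2, "tz": 0, "rx": 0, "ry": 0, "rz": 0, "grip": 55},
    {"tx": 0, "ty": -2, "tz": 0, "rx": 0, "ry": 0, "rz": 0, "grip": 55},
    {"tx": 0, "ty": -2, "tz": 0, "rx": 0, "ry": 0, "rz": 0, "grip": 55},
    {"tx": 0, "ty": 0, "tz": 0, "rx": 0, "ry": 0, "rz": 0, "grip": 55},
    {"tx": 0, "ty": 0, "tz": 0, "rx": 0, "ry": 0, "rz": 0, "grip": 55},
    {"tx": 0, "ty": 0, "tz": 0, "rx": 0, "ry": 0, "rz": 0, "grip": 55}
  ]
}}

```text
t: 4.3
eef_pos: [450.2, -83.1, 113.1]
tcp_rot: [-1.571, 0.0, -1.305]
ft_force: [-0.1, -0.1, -1.3]
opening: 0.55
```

```bash
python3 lookw.py pics/w4.png; python3 -c "
from go import *
delta((450.3,-84.3,25),.265)
p,d=env.read_camera('scene');cv2.imwrite('pics/s4.png',cv2.resize(p[120:320,180:400],None,fx=3,fy=3))"
```

```text
[255 249  22  59 793] [264.3 282.4] [[395.8 -60.3  36. ]] 735 124.95277480793123 [447.9 -60.6 123.7] [ 9.5175433e-01  3.0686110e-01  4.4790012e+02 -6.0640553e+01]
[361 257  16  51 649] [368.6 282.4] [[ 415.4 -132.2   36. ]] 648 124.9481713412483 [ 459.7 -105.1  124. ] [ 9.7072971e-01  2.4017470e-01  4.5973636e+02 -1.0507701e+02]
t 4.35 tcp [450.1 -83.  112.8] rot [-1.572e+00  7.000e-04 -1.305e+00] heading 0.2658 open mm 52.51 F [ 0.15  0.27 -0.96]
ry needed 0.0008 tool delta cm (current axes) [ 1.340e-01  8.784e+00 -3.000e-03]
```

View pics/w4.png

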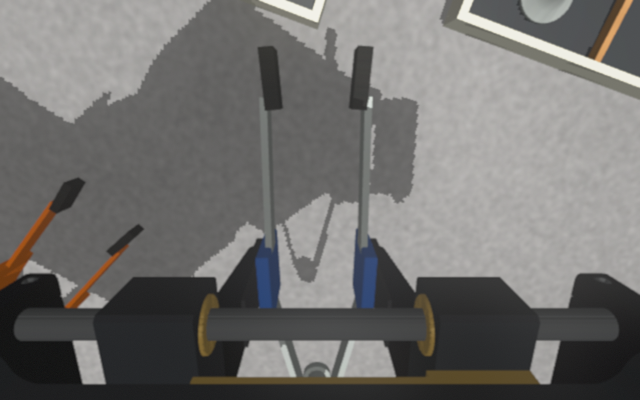

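View pics/s4.png

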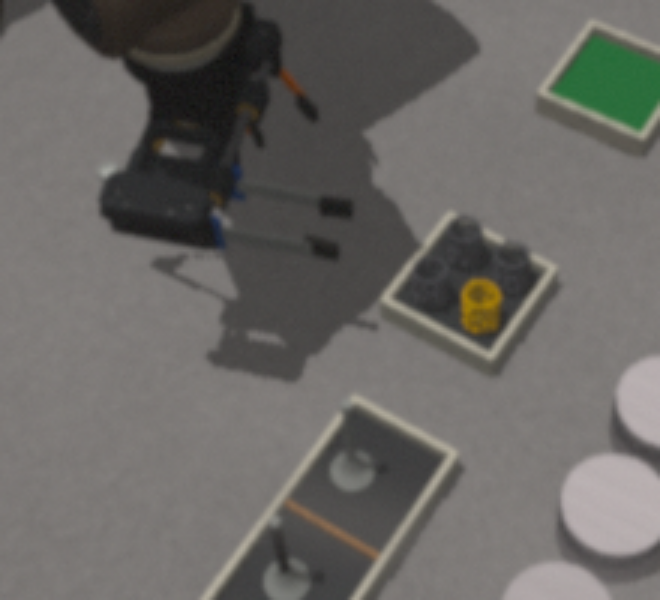

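```bash
cat > jaw.py <<'E'
from go import *
c=env.calibration('wrist');p,d=env.read_camera('wrist');C=cloud('wrist',d,c)
s=env.state();R=Ro.from_euler('xyz',s['tcp_rot']).as_matrix()
g=p.max(2)
L=((C-s['eef_pos'])@R)  # tool frame
m=((g<75)&(d>0)&(abs(L[...,0])<40)&(L[...,2]>60)&(L[...,2]<120)&(L[...,1]<40)&(L[...,1]>-30)).astype(np.uint8)
k,l,st,ce=cv2.connectedComponentsWithStats(m)
for i in range(1,k):
    if st[i,4]>100:
        q=L[l==i];print(st[i],q.mean(0).round(1),np.percentile(q,[2,98],axis=0).round(1),cv2.fitLine(q[:,[2,0]].astype(np.float32),2,0,.01,.01).ravel().round(3))
E
python3 jaw.py
```

```text
[ 258   46   24   65 1146] [-17.7   0.6  88.6] [[-21.3  -2.2  77. ]
 [-14.7  13.2  99.8]] [ 9.9700e-01 -7.6000e-02  8.8645e+01 -1.7676e+01]
[ 349   47   23   64 1055] [18.3 -0.1 88.3] [[15.2 -2.3 77.1]
 [21.6  8.7 99.5]] [9.9700e-01 7.6000e-02 8.8338e+01 1.8285e+01]
```

Request:
{"method": "move_arm", "body": {
  "rows": [
    {"tx": 2.0, "ty": 0, "tz": 0, "rx": 0, "ry": 0, "rz": 0, "grip": 55},
    {"tx": 2.5, "ty": 0, "tz": 0, "rx": 0, "ry": 0, "rz": 0, "grip": 55},
    {"tx": 2.5, "ty": 0, "tz": 0, "rx": 0, "ry": 0, "rz": 0, "grip": 55},
    {"tx": 2.5, "ty": 0, "tz": 0, "rx": 0, "ry": 0, "rz": 0, "grip": 55},
    {"tx": 2.5, "ty": 0, "tz": 0, "rx": 0, "ry": 0, "rz": 0, "grip": 55},
    {"tx": 2.2, "ty": 0.7, "tz": 0, "rx": 0, "ry": 0, "rz": 0, "grip": 55},
    {"tx": 0, "ty": 1, "tz": 0, "rx": 0, "ry": 0, "rz": 0, "grip": 55},
    {"tx": 0, "ty": 1, "tz": 0, "rx": 0, "ry": 0, "rz": 0, "grip": 55},
    {"tx": 0, "ty": 0, "tz": 0, "rx": 0, "ry": 0, "rz": 0, "grip": 55},
    {"tx": 0, "ty": 0, "tz": 0, "rx": 0, "ry": 0, "rz": 0, "grip": 55}
  ]
}}

```text
t: 5.28
eef_pos: [487.1, -219.1, 85.6]
tcp_rot: [-1.573, 0.002, -1.304]
ft_force: [-0.4, -0.3, -1.9]
opening: 0.549
```

```bash
python3 jaw.py; python3 lookw.py pics/w5.png; python3 -c "
from go import *
delta((622.8,-183.2,86),.265)"
```

```text
[ 258   46   24   65 1136] [-17.9   1.3  88.4] [[-21.5  -1.5  76.8]
 [-14.9  13.7  99.6]] [ 9.9700e-01 -7.7000e-02  8.8382e+01 -1.7871e+01]
[ 349   46   24   64 1018] [18.1  0.4 88.4] [[15.  -1.5 77.1]
 [21.5  7.7 99.4]] [9.9700e-01 8.3000e-02 8.8385e+01 1.8120e+01]
[255 244  24  64 914] [264.8 280.2] [[ 450.5 -196.7   36. ]] 763 98.01812986434076 [ 485.6 -196.8   96.8] [ 9.5271659e-01  3.0386028e-01  4.8556119e+02 -1.9675810e+02]
[360 257  17  51 668] [368.5 282.3] [[ 466.3 -260.    36. ]] 664 98.13067521296644 [ 497.1 -241.2   97.1] [ 9.7016019e-01  2.4246493e-01  4.9712634e+02 -2.4122934e+02]
t 5.3833 tcp [ 487.8 -219.4   86.7] rot [-1.5712e+00  3.0000e-04 -1.3040e+00] heading 0.2668 open mm 52.45 F [ 0.11  0.74 -1.03]
ry needed 0.0018 tool delta cm (current axes) [ 0.069  0.063 13.979]
```

View pics/w5.png

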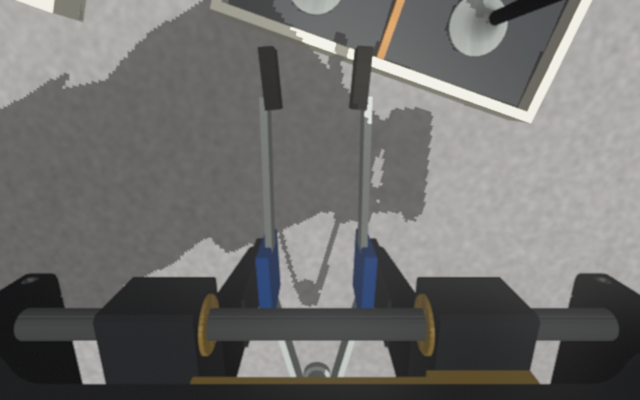

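Request:
{"method": "move_arm", "body": {
  "rows": [
    {"tx": 0.05, "ty": 0, "tz": 0.8, "rx": 0, "ry": 0, "rz": 0, "grip": 55},
    {"tx": 0, "ty": 0, "tz": 1, "rx": 0, "ry": 0, "rz": 0, "grip": 55},
    {"tx": 0, "ty": 0, "tz": 1, "rx": 0, "ry": 0, "rz": 0, "grip": 55},
    {"tx": 0, "ty": 0, "tz": 1, "rx": 0, "ry": 0, "rz": 0, "grip": 55},
    {"tx": 0, "ty": 0, "tz": 0.8, "rx": 0, "ry": 0, "rz": 0, "grip": 55},
    {"tx": 0, "ty": 0, "tz": 0.5, "rx": 0, "ry": 0, "rz": 0, "grip": 55},
    {"tx": 0, "ty": 0, "tz": 0, "rx": 0, "ry": 0, "rz": 0, "grip": 55},
    {"tx": 0, "ty": 0, "tz": 0, "rx": 0, "ry": 0, "rz": 0, "grip": 55},
    {"tx": 0, "ty": 0, "tz": 0, "rx": 0, "ry": 0, "rz": 0, "grip": 55}
  ]
}}

```text
t: 6.13
eef_pos: [536.9, -207.2, 86.5]
tcp_rot: [-1.571, 0.0, -1.305]
ft_force: [-0.1, 0.9, -1.0]
opening: 0.55
```

```bash
python3 lookw.py pics/w6.png; python3 -c "
from go import *
delta((622.8,-183.2,86),.265)
p,d=env.read_camera('scene');cv2.imwrite('pics/s6.png',cv2.resize(p[180:350,210:410],None,fx=3.5,fy=3.5))"
```

```text
[255 242  24  66 992] [265.3 279.5] [[ 500.4 -184.9   36. ]] 774 98.18192277868319 [ 535.  -184.7   97. ] [ 9.5411330e-01  2.9944581e-01  5.3501917e+02 -1.8474547e+02]
[360 257  17  51 665] [368.5 282.3] [[ 515.5 -248.1   36. ]] 665 98.2701750966491 [ 546.4 -229.2   97.3] [ 9.6982855e-01  2.4378808e-01  5.4639783e+02 -2.2924084e+02]
t 6.1833 tcp [ 536.8 -207.4   86.6] rot [-1.5711e+00  2.0000e-04 -1.3053e+00] heading 0.2655 open mm 52.81 F [ 0.34  0.44 -1.37]
ry needed 0.0005 tool delta cm (current axes) [-0.075  0.055  8.93 ]
```

View pics/w6.png

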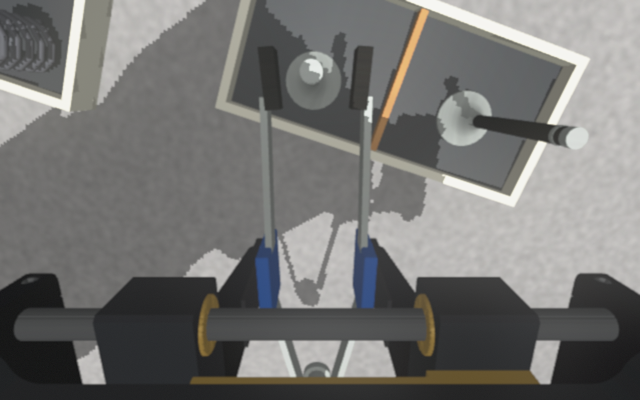

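View pics/s6.png

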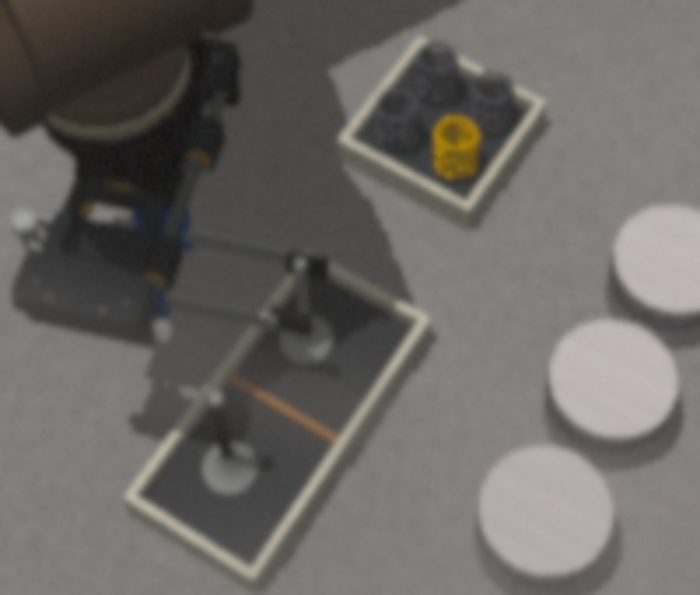

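```bash
python3 - <<'E'
from go import *
c=env.calibration('wrist');s=env.state();R=Ro.from_euler('xyz',s['tcp_rot']).as_matrix()
P=ray('wrist',[(312.5,71)],115,c);print(P,(P-s['eef_pos'])@R)
p=cv2.imread('pics/w6.png');cv2.imwrite('pics/w6c.png',cv2.resize(p[20:130,240:390],None,fx=5,fy=5))
P=ray('wrist',[(313.5,80)],18,c);print(P,(P-s['eef_pos'])@R)
E
python3 jaw.py
```

```text
[[ 623.24112712 -183.49205765  115.        ]] [[ -0.38107254 -28.40950626  89.64845849]]
[[ 623.64772404 -183.0897603    18.        ]] [[-0.64979798 68.59038649 90.17358379]]
[ 257   46   25   65 1178] [-17.8   0.6  88.8] [[-21.7  -2.2  77. ]
 [-14.7  13.4  99.8]] [  0.996  -0.089  88.765 -17.833]
[ 348   46   25   64 1098] [18.2  0.2 88.5] [[15.1 -2.1 77.1]
 [21.8 10.7 99.6]] [9.9600e-01 8.6000e-02 8.8541e+01 1.8204e+01]
```

View pics/w6c.png

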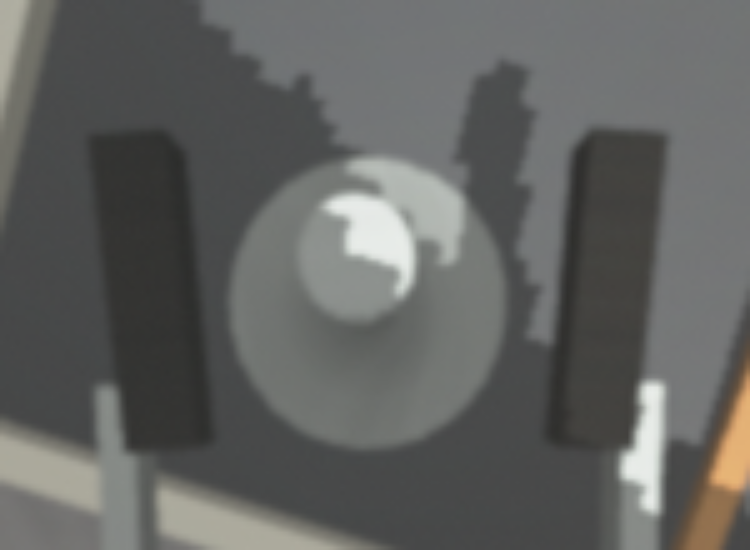

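Request:
{"method": "move_arm", "body": {
  "rows": [
    {"tx": -0.07, "ty": 0, "tz": 0, "rx": 0, "ry": 0, "rz": 0, "grip": 54},
    {"tx": 0, "ty": 0, "tz": 0, "rx": 0, "ry": 0, "rz": 0, "grip": 52},
    {"tx": 0, "ty": 0, "tz": 0, "rx": 0, "ry": 0, "rz": 0, "grip": 50},
    {"tx": 0, "ty": 0, "tz": 0, "rx": 0, "ry": 0, "rz": 0, "grip": 48},
    {"tx": 0, "ty": 0, "tz": 0, "rx": 0, "ry": 0, "rz": 0, "grip": 46},
    {"tx": 0, "ty": 0, "tz": 0, "rx": 0, "ry": 0, "rz": 0, "grip": 45},
    {"tx": 0, "ty": 0, "tz": 0, "rx": 0, "ry": 0, "rz": 0, "grip": 44},
    {"tx": 0, "ty": 0, "tz": 0, "rx": 0, "ry": 0, "rz": 0, "grip": 42},
    {"tx": 0, "ty": 0, "tz": 0, "rx": 0, "ry": 0, "rz": 0, "grip": 40},
    {"tx": 0, "ty": 0, "tz": 0, "rx": 0, "ry": 0, "rz": 0, "grip": 38}
  ]
}}

```text
t: 7.12
eef_pos: [537.0, -206.5, 86.6]
tcp_rot: [-1.571, -0.0, -1.305]
ft_force: [1.5, 0.3, -0.8]
opening: 0.431
```

Request:
{"method": "move_arm", "body": {
  "rows": [
    {"tx": 0, "ty": 0, "tz": 0, "rx": 0, "ry": 0, "rz": 0, "grip": 38},
    {"tx": 0, "ty": 0, "tz": 0, "rx": 0, "ry": 0, "rz": 0, "grip": 38},
    {"tx": 0, "ty": -0.3, "tz": 0, "rx": 0, "ry": 0, "rz": 0, "grip": 38},
    {"tx": 0, "ty": 0, "tz": 0, "rx": 0, "ry": 0, "rz": 0, "grip": 38}
  ]
}}

```text
t: 7.45
eef_pos: [537.2, -206.7, 90.0]
tcp_rot: [-1.571, -0.0, -1.305]
ft_force: [-0.1, 0.0, -2.3]
opening: 0.43
```

```bash
python3 lookw.py pics/w7.png; python3 -c "
from go import *
delta((622.8,-183.2,86),.265)
p=cv2.imread('pics/w7.png');cv2.imwrite('pics/w7c.png',cv2.resize(p[20:220,220:420],None,fx=3,fy=3))"
```

```text
[270 237  17  71 893] [277.7 277.8] [[ 501.9 -191.7   36. ]] 734 101.6067978430155 [ 536.9 -189.7  100.4] [ 9.7251254e-01  2.3285052e-01  5.3686420e+02 -1.8969078e+02]
[348 257  14  51 675] [354.6 282. ] [[ 511.9 -240.1   36. ]] 668 101.7967131448117 [ 545.2 -222.8  100.8] [ 9.5062828e-01  3.1033179e-01  5.4522363e+02 -2.2279512e+02]
t 7.5 tcp [ 537.1 -206.7   89.9] rot [-1.5705e+00 -4.0000e-04 -1.3050e+00] heading 0.2658 open mm 41.04 F [-0.53 -0.47 -2.23]
ry needed 0.0008 tool delta cm (current axes) [-0.016  0.393  8.884]
```

View pics/w7c.png

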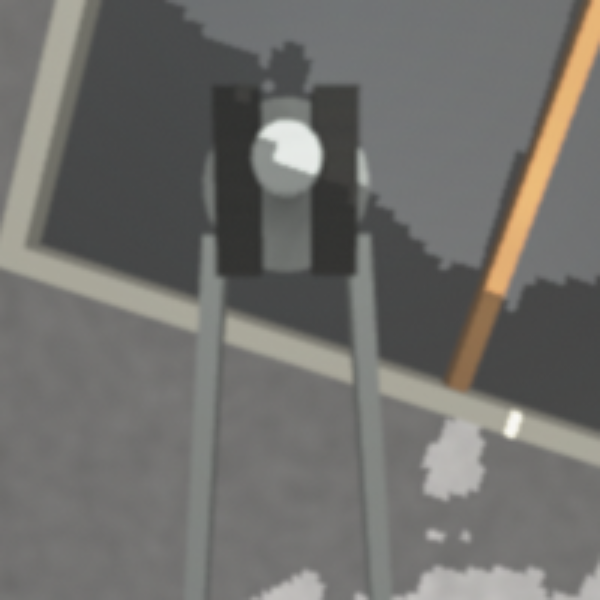

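Request:
{"method": "move_arm", "body": {
  "rows": [
    {"tx": 0, "ty": -0.4, "tz": 0, "rx": 0, "ry": 0, "rz": 0, "grip": 38},
    {"tx": 0, "ty": -0.7, "tz": 0, "rx": 0, "ry": 0, "rz": 0, "grip": 38},
    {"tx": 0, "ty": -1, "tz": 0, "rx": 0, "ry": 0, "rz": 0, "grip": 38},
    {"tx": 0, "ty": -1.2, "tz": 0, "rx": 0, "ry": 0, "rz": 0, "grip": 38},
    {"tx": 0, "ty": -1.2, "tz": 0, "rx": 0, "ry": 0, "rz": 0, "grip": 38},
    {"tx": 0, "ty": -1.2, "tz": 0, "rx": 0, "ry": 0, "rz": 0, "grip": 38},
    {"tx": 0, "ty": -1, "tz": 0, "rx": 0, "ry": 0, "rz": 0, "grip": 38},
    {"tx": 0, "ty": -0.6, "tz": 0, "rx": 0, "ry": 0, "rz": 0, "grip": 38},
    {"tx": 0, "ty": 0, "tz": 0, "rx": 0, "ry": 0, "rz": 0, "grip": 38},
    {"tx": 0, "ty": 0, "tz": 0, "rx": 0, "ry": 0, "rz": 0, "grip": 38}
  ]
}}

```text
t: 8.33
eef_pos: [537.0, -206.6, 162.9]
tcp_rot: [-1.57, -0.0, -1.305]
ft_force: [-0.2, 0.6, -2.3]
opening: 0.428
```

```bash
python3 lookw.py pics/w8.png; python3 -c "
from go import *
delta((635-88.6*.965,244.6-88.6*.262,162),.265)
p=cv2.imread('pics/w8.png');cv2.imwrite('pics/w8c.png',cv2.resize(p[20:220,220:420],None,fx=3,fy=3))
p,d=env.read_camera('scene');cv2.imwrite('pics/s8.png',cv2.resize(p[150:350,190:410],None,fx=3,fy=3))"
```

```text
[270 257  16  51 661] [277.1 282.6] [[ 456.1 -194.4   36. ]] 649 174.5190437354233 [ 535.8 -189.9  173.5] [ 9.7221631e-01  2.3408416e-01  5.3583746e+02 -1.8987405e+02]
[349 257  13  51 639] [354.9 282.7] [[ 473.8 -259.8   36. ]] 638 174.5613035304446 [ 544.7 -222.9  173.6] [ 9.5353329e-01  3.0128762e-01  5.4473602e+02 -2.2291266e+02]
t 8.3833 tcp [ 536.8 -206.5  162.4] rot [-1.5711e+00  2.0000e-04 -1.3050e+00] heading 0.2657 open mm 40.47 F [-1.36 -0.   -1.57]
ry needed 0.0007 tool delta cm (current axes) [-40.952   0.042  12.462]
```

View pics/w8c.png

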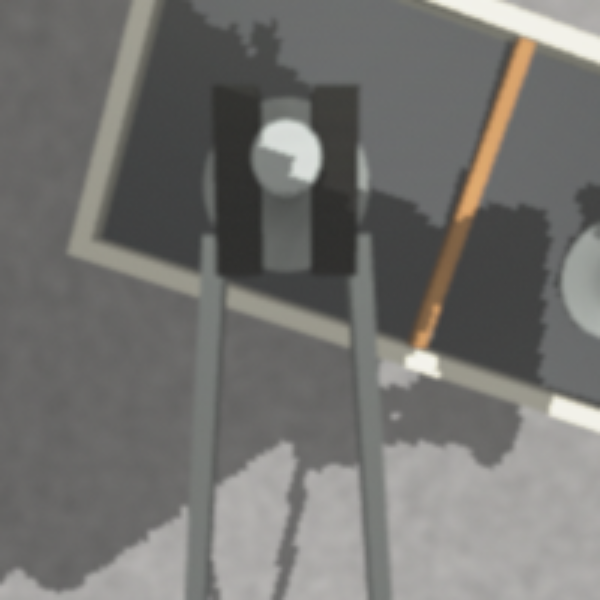

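View pics/s8.png

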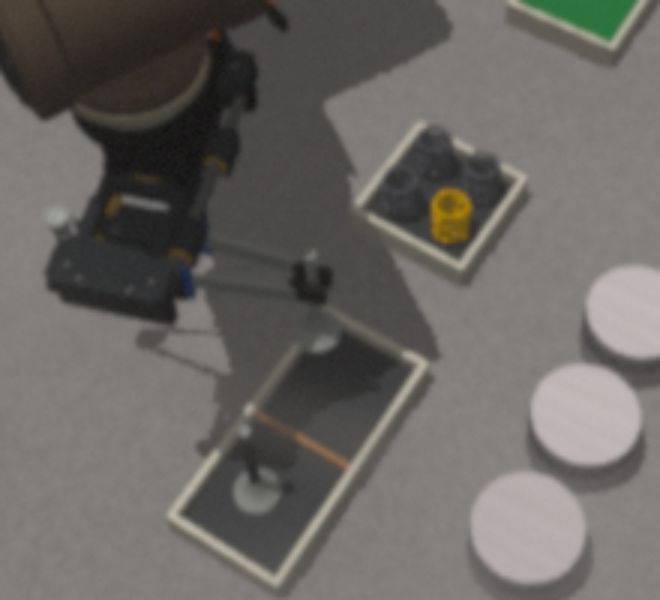

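Request:
{"method": "move_arm", "body": {
  "rows": [
    {"tx": -0.7, "ty": 0, "tz": 0.2, "rx": 0, "ry": 0, "rz": 0, "grip": 38},
    {"tx": -1.3, "ty": 0, "tz": 0.4, "rx": 0, "ry": 0, "rz": 0, "grip": 38},
    {"tx": -2, "ty": 0, "tz": 0.6, "rx": 0, "ry": 0, "rz": 0, "grip": 38},
    {"tx": -2, "ty": 0, "tz": 0.6, "rx": 0, "ry": 0, "rz": 0, "grip": 38},
    {"tx": -2, "ty": 0, "tz": 0.6, "rx": 0, "ry": 0, "rz": 0, "grip": 38},
    {"tx": -2, "ty": 0, "tz": 0.6, "rx": 0, "ry": 0, "rz": 0, "grip": 38},
    {"tx": -2, "ty": 0, "tz": 0.6, "rx": 0, "ry": 0, "rz": 0, "grip": 38},
    {"tx": -2, "ty": 0, "tz": 0.6, "rx": 0, "ry": 0, "rz": 0, "grip": 38},
    {"tx": -2, "ty": 0, "tz": 0.6, "rx": 0, "ry": 0, "rz": 0, "grip": 38},
    {"tx": -2, "ty": 0, "tz": 0.6, "rx": 0, "ry": 0, "rz": 0, "grip": 38}
  ]
}}

```text
t: 9.27
eef_pos: [541.3, -16.5, 162.4]
tcp_rot: [-1.571, 0.0, -1.305]
ft_force: [-0.7, -0.8, -2.7]
opening: 0.428
```

Request:
{"method": "move_arm", "body": {
  "rows": [
    {"tx": -2, "ty": 0, "tz": 0.6, "rx": 0, "ry": 0, "rz": 0, "grip": 38},
    {"tx": -2, "ty": 0, "tz": 0.6, "rx": 0, "ry": 0, "rz": 0, "grip": 38},
    {"tx": -2, "ty": 0, "tz": 0.6, "rx": 0, "ry": 0, "rz": 0, "grip": 38},
    {"tx": -2, "ty": 0, "tz": 0.6, "rx": 0, "ry": 0, "rz": 0, "grip": 38},
    {"tx": -2, "ty": 0, "tz": 0.6, "rx": 0, "ry": 0, "rz": 0, "grip": 38},
    {"tx": -2, "ty": 0, "tz": 0.6, "rx": 0, "ry": 0, "rz": 0, "grip": 38},
    {"tx": -2, "ty": 0, "tz": 0.6, "rx": 0, "ry": 0, "rz": 0, "grip": 38},
    {"tx": -2, "ty": 0, "tz": 0.6, "rx": 0, "ry": 0, "rz": 0, "grip": 38},
    {"tx": -2, "ty": 0, "tz": 0.6, "rx": 0, "ry": 0, "rz": 0, "grip": 38},
    {"tx": -2, "ty": 0, "tz": 0.6, "rx": 0, "ry": 0, "rz": 0, "grip": 38}
  ]
}}

```text
t: 10.1
eef_pos: [546.2, 192.1, 162.2]
tcp_rot: [-1.572, 0.0, -1.304]
ft_force: [-0.0, -0.6, -1.8]
opening: 0.431
```

Request:
{"method": "move_arm", "body": {
  "rows": [
    {"tx": -2, "ty": 0, "tz": 0.6, "rx": 0, "ry": 0, "rz": 0, "grip": 38},
    {"tx": -0.9, "ty": 0, "tz": 0.3, "rx": 0, "ry": 0, "rz": 0, "grip": 38},
    {"tx": 0, "ty": 0, "tz": 0, "rx": 0, "ry": 0, "rz": 0, "grip": 38},
    {"tx": 0, "ty": 0, "tz": 0, "rx": 0, "ry": 0, "rz": 0, "grip": 38},
    {"tx": 0, "ty": 0, "tz": 0, "rx": 0, "ry": 0, "rz": 0, "grip": 38}
  ]
}}

```text
t: 10.52
eef_pos: [548.0, 219.7, 162.4]
tcp_rot: [-1.571, -0.0, -1.305]
ft_force: [-0.6, -0.3, -2.2]
opening: 0.429
```

```bash
python3 lookw.py pics/w9.png; python3 -c "
from go import *
delta((635-88.6*.965,244.6-88.6*.262,162),.265)
c=env.calibration('wrist');p=cv2.imread('pics/w9.png')
m=cv2.inRange(cv2.cvtColor(p,cv2.COLOR_BGR2HSV),(50,100,30),(80,255,255));r=cv2.minAreaRect(cv2.findNonZero(m));print(r,ray('wrist',[r[0]],15,c))
p,d=env.read_camera('scene');cv2.imwrite('pics/s9.png',cv2.resize(p[50:250,230:450],None,fx=3,fy=3))"
```

```text
[ 270  235   18   73 1019] [278.2 276.4] [[473.3 232.4  36. ]] 756 174.01593139650694 [547.8 236.8 172.8] [9.7345698e-01 2.2887000e-01 5.4779504e+02 2.3679741e+02]
[346 249  17  59 788] [354.  280.9] [[486.3 167.9  36. ]] 743 174.06936733858146 [556.3 203.8 173. ] [9.5351112e-01 3.0135775e-01 5.5626245e+02 2.0378540e+02]
t 10.5667 tcp [548.1 219.5 162.5] rot [-1.5712e+00 -2.0000e-04 -1.3058e+00] heading 0.265 open mm 40.69 F [ 0.07  0.11 -1.68]
ry needed 0.0 tool delta cm (current axes) [-0.147  0.052  0.183]
((315.4000244140625, 80.79999542236328), (116.3718032836914, 117.63671875), 18.43494987487793) [[637.14921452 243.26967187  15.        ]]
```

View pics/w9.png

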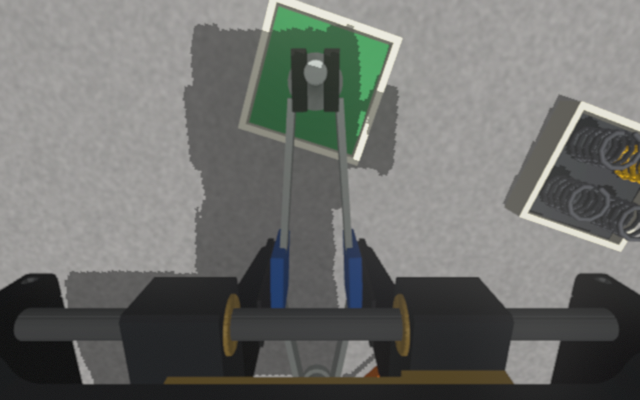

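View pics/s9.png

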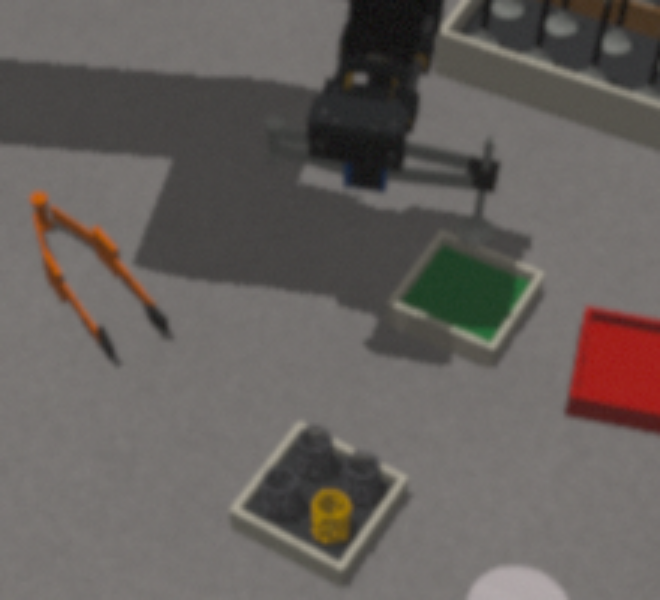

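Request:
{"method": "move_arm", "body": {
  "rows": [
    {"tx": -0.15, "ty": 0.5, "tz": 0.2, "rx": 0, "ry": 0, "rz": 0, "grip": 38},
    {"tx": 0, "ty": 1, "tz": 0, "rx": 0, "ry": 0, "rz": 0, "grip": 38},
    {"tx": 0, "ty": 1.2, "tz": 0, "rx": 0, "ry": 0, "rz": 0, "grip": 38},
    {"tx": 0, "ty": 1.2, "tz": 0, "rx": 0, "ry": 0, "rz": 0, "grip": 38},
    {"tx": 0, "ty": 1.2, "tz": 0, "rx": 0, "ry": 0, "rz": 0, "grip": 38},
    {"tx": 0, "ty": 1, "tz": 0, "rx": 0, "ry": 0, "rz": 0, "grip": 38},
    {"tx": 0, "ty": 0.7, "tz": 0, "rx": 0, "ry": 0, "rz": 0, "grip": 38},
    {"tx": 0, "ty": 0.4, "tz": 0, "rx": 0, "ry": 0, "rz": 0, "grip": 38},
    {"tx": 0, "ty": 0, "tz": 0, "rx": 0, "ry": 0, "rz": 0, "grip": 38},
    {"tx": 0, "ty": 0, "tz": 0, "rx": 0, "ry": 0, "rz": 0, "grip": 38}
  ]
}}

```text
t: 11.45
eef_pos: [550.0, 222.3, 90.7]
tcp_rot: [-1.571, -0.0, -1.305]
ft_force: [-0.2, 0.0, -1.0]
opening: 0.427
```

Request:
{"method": "move_arm", "body": {
  "rows": [
    {"tx": 0, "ty": 0.2, "tz": 0, "rx": 0, "ry": 0, "rz": 0, "grip": 38},
    {"tx": 0, "ty": 0, "tz": 0, "rx": 0, "ry": 0, "rz": 0, "grip": 38},
    {"tx": 0, "ty": 0, "tz": 0, "rx": 0, "ry": 0, "rz": 0, "grip": 38}
  ]
}}

```text
t: 11.7
eef_pos: [549.9, 222.4, 88.9]
tcp_rot: [-1.57, -0.0, -1.305]
ft_force: [0.6, -0.3, -1.9]
opening: 0.427
```

```bash
python3 -c "
from go import *
delta((635-88.6*.965,244.6-88.6*.262,86.6),.265)
import time
fs=[]
for i in range(6):
    env.read_camera('top');fs.append(env.state()['ft_force'])
print(np.mean(fs,0),env.state()['eef_pos'])
p,d=env.read_camera('wrist');cv2.imwrite('pics/w10.png',cv2.resize(p[:200,200:430],None,fx=3,fy=3))
p,d=env.read_camera('scene');cv2.imwrite('pics/s10.png',cv2.resize(p[80:220,310:470],None,fx=4,fy=4))"
```

```text
t 11.7 tcp [549.9 222.4  88.9] rot [-1.5702e+00 -1.0000e-04 -1.3050e+00] heading 0.2658 open mm 40.53 F [ 0.65 -0.26 -1.92]
ry needed 0.0008 tool delta cm (current axes) [ 0.084  0.234 -0.064]
[ 0.03495688  0.10669602 -2.04491868] [549.83651658 222.34247518  88.71304886]
```

View pics/w10.png

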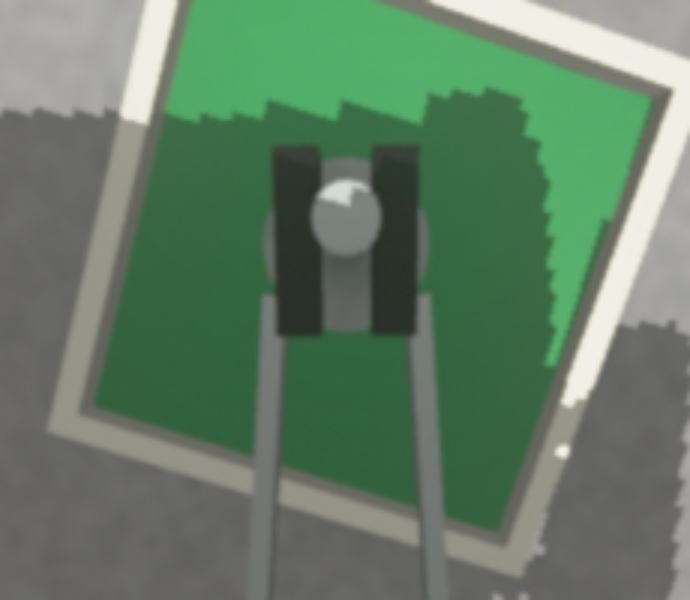

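View pics/s10.png

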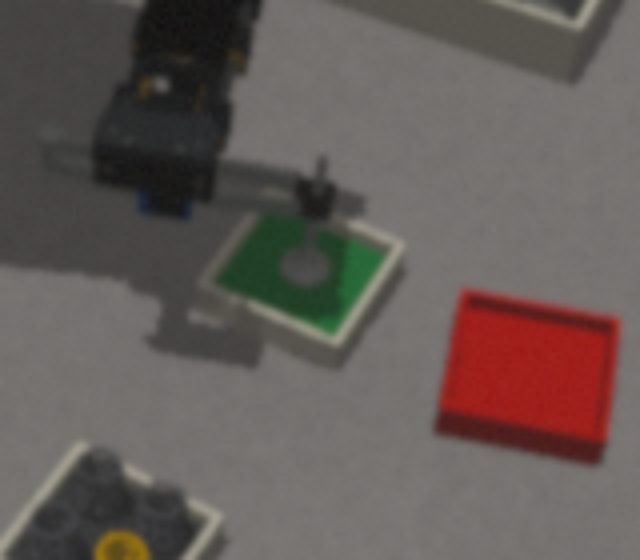

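Request:
{"method": "move_arm", "body": {
  "rows": [
    {"tx": 0, "ty": 0.1, "tz": 0, "rx": 0, "ry": 0, "rz": 0, "grip": 38},
    {"tx": 0, "ty": 0.1, "tz": 0, "rx": 0, "ry": 0, "rz": 0, "grip": 38},
    {"tx": 0, "ty": 0, "tz": 0, "rx": 0, "ry": 0, "rz": 0, "grip": 38},
    {"tx": 0, "ty": 0, "tz": 0, "rx": 0, "ry": 0, "rz": 0, "grip": 38}
  ]
}}

```text
t: 12.43
eef_pos: [549.8, 222.3, 86.6]
tcp_rot: [-1.571, -0.0, -1.305]
ft_force: [0.6, -0.2, -0.4]
opening: 0.43
```

```bash
cat > f.py <<'E'
from go import *
fs=[];ps=[]
for i in range(6):
    env.read_camera('top');s=env.state();fs.append(s['ft_force']);ps.append(s['eef_pos'])
print(np.mean(fs,0).round(2),np.mean(ps,0).round(2),s['opening'])
E
python3 f.py
```

```text
[-0.01  0.11 -0.99] [549.81 222.34  86.62] 0.42837020701608575
```

Request:
{"method": "move_arm", "body": {
  "rows": [
    {"tx": 0, "ty": 0, "tz": 0, "rx": 0, "ry": 0, "rz": 0, "grip": 42},
    {"tx": 0, "ty": 0, "tz": 0, "rx": 0, "ry": 0, "rz": 0, "grip": 43},
    {"tx": 0, "ty": 0, "tz": 0, "rx": 0, "ry": 0, "rz": 0, "grip": 44},
    {"tx": 0, "ty": 0, "tz": 0, "rx": 0, "ry": 0, "rz": 0, "grip": 46},
    {"tx": 0, "ty": 0, "tz": 0, "rx": 0, "ry": 0, "rz": 0, "grip": 48},
    {"tx": 0, "ty": 0, "tz": 0, "rx": 0, "ry": 0, "rz": 0, "grip": 50},
    {"tx": 0, "ty": 0, "tz": 0, "rx": 0, "ry": 0, "rz": 0, "grip": 52},
    {"tx": 0, "ty": 0, "tz": 0, "rx": 0, "ry": 0, "rz": 0, "grip": 54},
    {"tx": 0, "ty": 0, "tz": 0, "rx": 0, "ry": 0, "rz": 0, "grip": 55},
    {"tx": 0, "ty": 0, "tz": 0, "rx": 0, "ry": 0, "rz": 0, "grip": 55}
  ]
}}

```text
t: 13.57
eef_pos: [549.8, 222.3, 86.6]
tcp_rot: [-1.571, -0.0, -1.305]
ft_force: [0.0, 0.2, -1.1]
opening: 0.548
```

```bash
python3 f.py; python3 -c "
from go import *
p,d=env.read_camera('wrist');cv2.imwrite('pics/w11.png',cv2.resize(p[:200,200:430],None,fx=3,fy=3))"
```

```text
[ 0.15 -0.24 -0.6 ] [549.79 222.32  86.6 ] 0.5490276066343721
```

View pics/w11.png

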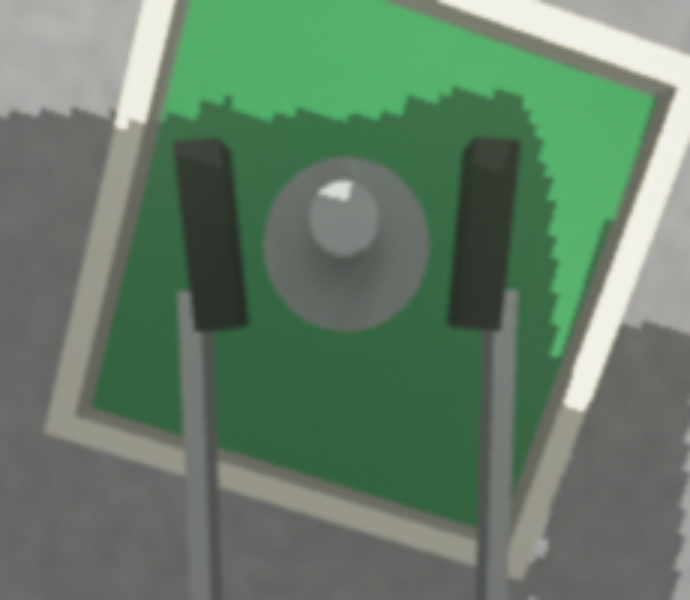

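```bash
python3 -c "
from go import *
b=cv2.imread('pics/top0.png');hsv=cv2.cvtColor(b,cv2.COLOR_BGR2HSV)
print(ray('top',[(255,335),(262,295),(283,253),(305,264),(290,300)],20).round())"
```

```text
[[258. 149.  20.]
 [337. 134.  20.]
 [423.  90.  20.]
 [398.  44.  20.]
 [326.  76.  20.]]
```

Request:
{"method": "move_arm", "body": {
  "rows": [
    {"tx": 0, "ty": 0, "tz": -0.5, "rx": 0, "ry": 0, "rz": 0, "grip": 55},
    {"tx": 0, "ty": 0, "tz": -1, "rx": 0, "ry": 0, "rz": 0, "grip": 55},
    {"tx": 0, "ty": 0, "tz": -1, "rx": 0, "ry": 0, "rz": 0, "grip": 55},
    {"tx": 0, "ty": 0, "tz": -1, "rx": 0, "ry": 0, "rz": 0, "grip": 55},
    {"tx": 0, "ty": 0, "tz": -1, "rx": 0, "ry": 0, "rz": 0, "grip": 55},
    {"tx": 0, "ty": 0, "tz": -1, "rx": 0, "ry": 0, "rz": 0, "grip": 55},
    {"tx": 0, "ty": 0, "tz": -1, "rx": 0, "ry": 0, "rz": 0, "grip": 55},
    {"tx": 0, "ty": 0, "tz": -1, "rx": 0, "ry": 0, "rz": 0, "grip": 55},
    {"tx": 0, "ty": 0, "tz": -0.5, "rx": 0, "ry": 0, "rz": 0, "grip": 55},
    {"tx": 0, "ty": 0, "tz": 0, "rx": 0, "ry": 0, "rz": 0, "grip": 55}
  ]
}}

```text
t: 14.75
eef_pos: [471.5, 201.1, 86.7]
tcp_rot: [-1.571, -0.0, -1.305]
ft_force: [0.2, 0.8, -1.3]
opening: 0.555
```

Request:
{"method": "move_arm", "body": {
  "rows": [
    {"tx": 0, "ty": 0, "tz": -1, "rx": 0, "ry": 0, "rz": 0, "grip": 55},
    {"tx": 0, "ty": 0, "tz": -1, "rx": 0, "ry": 0, "rz": 0, "grip": 55},
    {"tx": 0, "ty": 0.8, "tz": 0, "rx": 0, "ry": 0, "rz": 0, "grip": 55},
    {"tx": 0, "ty": 1.2, "tz": 0, "rx": 0, "ry": 0, "rz": 0, "grip": 55},
    {"tx": 0, "ty": 1.2, "tz": 0, "rx": 0, "ry": 0, "rz": 0, "grip": 55},
    {"tx": 0, "ty": 1.2, "tz": 0, "rx": 0, "ry": 0, "rz": 0, "grip": 55},
    {"tx": 0, "ty": 0.9, "tz": 0, "rx": 0, "ry": 0, "rz": 0, "grip": 55},
    {"tx": 0, "ty": 0.5, "tz": 0, "rx": 0, "ry": 0, "rz": 0, "grip": 55},
    {"tx": 0, "ty": 0, "tz": 0, "rx": 0, "ry": 0, "rz": 0, "grip": 55},
    {"tx": 0, "ty": 0, "tz": 0, "rx": 0, "ry": 0, "rz": 0, "grip": 55}
  ]
}}

```text
t: 15.58
eef_pos: [453.3, 196.1, 28.5]
tcp_rot: [-1.571, -0.0, -1.305]
ft_force: [0.3, -0.4, -1.3]
opening: 0.551
```

```bash
python3 f.py; python3 lookw.py pics/w12.png
```

```text
[-0.07 -0.1  -1.23] [453.51 196.12  29.  ] 0.5543839235708984
[ 255  239   25   69 1262] [266.9 276.5] [[452.  217.8  36. ]] 802 40.65791863296268 [451.7 218.7  39.4] [9.5387387e-01 3.0020767e-01 4.5173309e+02 2.1866200e+02]
[ 354  239   24   69 1240] [365.3 276.4] [[463.6 175.2  36. ]] 841 40.596291666047975 [463.7 174.6  39.4] [9.7088373e-01 2.3955126e-01 4.6374051e+02 1.7458667e+02]
```

View pics/w12.png

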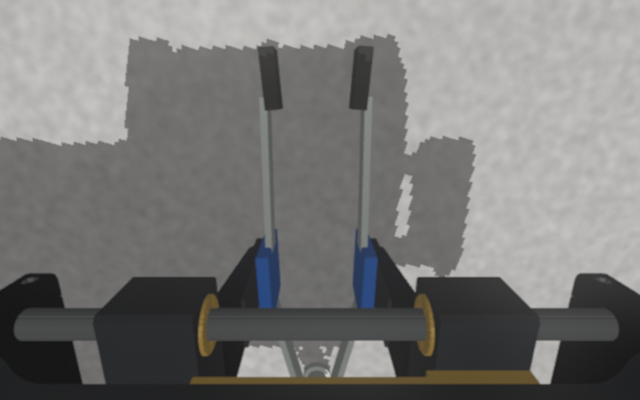

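Tongs underside is ~4.5 mm up; finish lowering.

Request:
{"method": "move_arm", "body": {
  "rows": [
    {"tx": 0, "ty": 0.2, "tz": 0, "rx": 0, "ry": 0, "rz": 0, "grip": 55},
    {"tx": 0, "ty": 0.15, "tz": 0, "rx": 0, "ry": 0, "rz": 0, "grip": 55},
    {"tx": 0, "ty": 0.1, "tz": 0, "rx": 0, "ry": 0, "rz": 0, "grip": 55},
    {"tx": 0, "ty": 0, "tz": 0, "rx": 0, "ry": 0, "rz": 0, "grip": 55},
    {"tx": 0, "ty": 0, "tz": 0, "rx": 0, "ry": 0, "rz": 0, "grip": 55}
  ]
}}

```text
t: 16.35
eef_pos: [453.3, 196.1, 24.2]
tcp_rot: [-1.571, -0.0, -1.305]
ft_force: [-0.9, 0.2, 2.3]
opening: 0.55
```

```bash
python3 f.py
```

```text
[-0.24 -0.28  2.89] [453.38 196.07  24.16] 0.5521593700513228
```

In bench contact (+4 N). Release slowly, open wide, rise.

Request:
{"method": "move_arm", "body": {
  "rows": [
    {"tx": 0, "ty": 0, "tz": 0, "rx": 0, "ry": 0, "rz": 0, "grip": 58},
    {"tx": 0, "ty": 0, "tz": 0, "rx": 0, "ry": 0, "rz": 0, "grip": 60},
    {"tx": 0, "ty": 0, "tz": 0, "rx": 0, "ry": 0, "rz": 0, "grip": 63},
    {"tx": 0, "ty": 0, "tz": 0, "rx": 0, "ry": 0, "rz": 0, "grip": 70},
    {"tx": 0, "ty": 0, "tz": 0, "rx": 0, "ry": 0, "rz": 0, "grip": 80},
    {"tx": 0, "ty": 0, "tz": 0, "rx": 0, "ry": 0, "rz": 0, "grip": 90},
    {"tx": 0, "ty": 0, "tz": 0, "rx": 0, "ry": 0, "rz": 0, "grip": 95},
    {"tx": 0, "ty": 0, "tz": 0, "rx": 0, "ry": 0, "rz": 0, "grip": 95},
    {"tx": 0, "ty": 0, "tz": 0, "rx": 0, "ry": 0, "rz": 0, "grip": 95}
  ]
}}

```text
t: 17.4
eef_pos: [453.3, 196.0, 24.0]
tcp_rot: [-1.571, -0.0, -1.305]
ft_force: [-0.7, 0.7, 0.7]
opening: 0.94
```

Request:
{"method": "move_arm", "body": {
  "rows": [
    {"tx": 0, "ty": -1, "tz": 0, "rx": 0, "ry": 0, "rz": 0, "grip": 95},
    {"tx": 0, "ty": -2, "tz": 0, "rx": 0, "ry": 0, "rz": 0, "grip": 95},
    {"tx": 0, "ty": -3, "tz": 0, "rx": 0, "ry": 0, "rz": 0, "grip": 95},
    {"tx": 0, "ty": -3, "tz": 0, "rx": 0, "ry": 0, "rz": 0, "grip": 95},
    {"tx": 0, "ty": -3, "tz": 0, "rx": 0, "ry": 0, "rz": 0, "grip": 95},
    {"tx": 0, "ty": -3, "tz": 0, "rx": 0, "ry": 0, "rz": 0, "grip": 95},
    {"tx": 0, "ty": -2, "tz": 0, "rx": 0, "ry": 0, "rz": 0, "grip": 95},
    {"tx": 0, "ty": 0, "tz": 0, "rx": 0, "ry": 0, "rz": 0, "grip": 95},
    {"tx": 0, "ty": 0, "tz": 0, "rx": 0, "ry": 0, "rz": 0, "grip": 95},
    {"tx": 0, "ty": 0, "tz": 0, "rx": 0, "ry": 0, "rz": 0, "grip": 95}
  ]
}}

```text
t: 18.23
eef_pos: [452.8, 195.9, 193.8]
tcp_rot: [-1.571, -0.0, -1.305]
ft_force: [0.6, -0.1, -0.7]
opening: 0.949
```

```bash
python3 f.py; python3 lookw.py pics/w13.png; python3 -c "
from go import *
p,d=env.read_camera('scene');cv2.imwrite('pics/s13.png',p)"
```

```text
[ 0.01 -0.26  0.  ] [452.94 195.94 193.23] 0.9472279491533591
[283 171  10  38 261] [287.7 189.3] [[447.5 219.7  36. ]] 213 36.41583485465486 [446.4 220.   35.2] [9.4518393e-01 3.2653841e-01 4.4641370e+02 2.2000633e+02]
[341 172   9  37 218] [344.8 190. ] [[460.2 170.4  36. ]] 217 36.737004826552834 [460.1 170.3  35.5] [9.7624964e-01 2.1664868e-01 4.6006204e+02 1.7033574e+02]
```

View pics/w13.png

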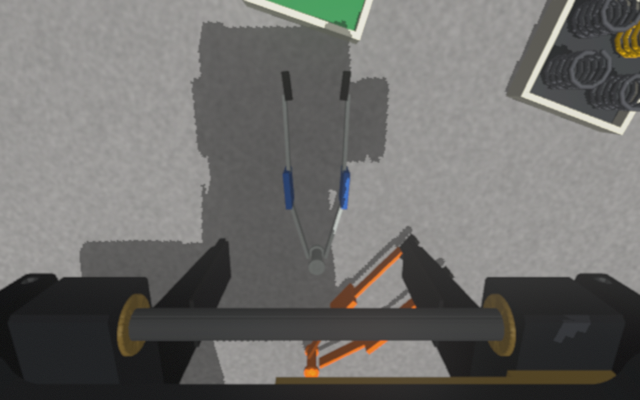

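View pics/s13.png

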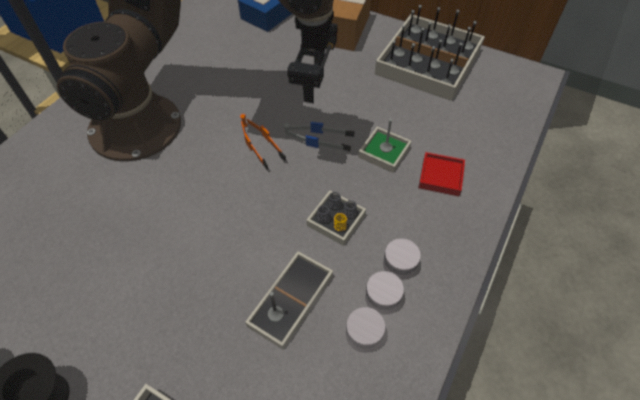

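Tongs lie flat (plate tops at 36 mm), the valve stands in the green tray at scene pixel (387,147), and the dark valve is still at (275,313). I'll hand it in.

```bash
python3 -c "
from cell import env
print(env.state()['qvel'].round(4)); print(env.job_done())"
```

```text
[ 0.0008 -0.0039 -0.0024  0.001   0.0015  0.0006]
the job is handed in; nothing more can be done
None
```

The bright valve is standing upright in the green-lined tray, and the tongs are flat on the bench and let go. I handed the job in at about 18.6 s of the 58 s allowed; no verdict is reported.

I gripped the blue tongs across their plates and pinched the bright stem, with the plates reading 41.0 mm apart. I lifted the valve about 75 mm and carried it over the spring tray. I then lowered it to the lining, where the wrist force rose by 1 N on contact, before opening the jaws. After backing clear of the tray, I set the tongs down in front of it.

**Last checks:**
- **Bright valve:** it stands upright in the tray, seen in the scene view and in the wrist view just after release. It sits near the middle, a few millimetres off at most; I did not measure its tilt in degrees.
- **Tongs:** the plate tops measure about 36 mm above the bench, so they lie flat, and the gripper is about 170 mm above them.
- **Dark valve:** it looks unmoved in the scene view; I judged this by eye and did not measure it again.
- **Robot:** wrist force is about zero and the arm is still.

The only odd reading was a 9 N upward force when I first closed on the tongs at bench level. It went away on lifting and had no visible effect.

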